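# Bring the length stop home and butt the bar against it

## Task

Prepare the length-stop jig for marking a bar: slide the stop carriage, the one with the orange grip, through its click catch until it is fully home against the preset stop hidden in the rail, without forcing that stop out of its setting. Lay the brown flat bar on the bed between the two yellow lines with its end butted against the carriage's blade, leave the carriage home and let go of everything. Do not disturb the loupe or the V-block.

Things in the scene. Friction and masses are not known exactly. Their poses are not given: they have to be found in the camera images.
- length_jig: Fixed jig: grey base plate 10 mm thick (jig x -110 to 55 mm, y -150 to 150); at its back an aluminium rail (x 5 to 47 mm, top at z = 45 mm) with a rubber-covered slot. Origin on the worktop, at mid-length, 5 mm before the rail. +x points to the back, +y along the rail, the way the carriage is to be slid. Bed: plate top, z = 10 mm. Yellow lines along y at x = -72 and -48 mm: lane centre x = -60 mm.
- grip_mid (a point): Middle of the carriage's upright orange grip, 74 mm above the worktop, at jig x = 25 mm; the grip is 30 mm along jig x, 14 mm along jig y and stands from 58 to 90 mm height; axes as the jig's. The steel carriage block under it has its top at 59 mm.
- blade_face (a point): On the face of the carriage's steel blade that looks to jig -y, on the lane's centre line, 22 mm above the worktop; axes as the jig's. Blade: jig x -90 to 4 mm, 12 mm thick, 12 to 60 mm above the worktop. The bar's end is butted against this face, the bar lying on its -y side. The face lies 45 mm to jig -y of the grip's middle and moves with it.
- carriage (a joint): Travel of the carriage along jig +y, m; 0 at the right end. Friction about 5 N. Somewhere between 0.04 and 0.085 a spring click catch resists (8 to 13 N in all, over some 6 mm), then lets it pass. The hidden preset stop lies further on, somewhere between 0.10 and 0.155, and must not be pushed with over 24 N. The carriage stays where it is left.
- home_pin (a joint): Small spring pin of the hidden stop: 0 = carriage not there, 0.006 m = pressed flush, the carriage hard against the stop. Its spring pushes with 1 to 3 N, too little to move the carriage back.
- stop_dog (a joint): How far the preset stop is forced out of its setting, in m: 0 normally; it begins to give way when pushed with more than about 24 N (2 mm at 28 N; add the 5 N of sliding friction to get the push on the grip).
- bar_mid (a point): Centre of the loose brown flat bar, 12 mm (x) x 68 mm (y) x 6 mm (z), 60 g, lying flat on the worktop; its own y axis runs along its length; either end may be butted.
- loupe: Black loupe standing on the worktop, 35 mm across and 34 mm high; origin at its underside. Bystander.
- v_block: Steel V-block, 45 x 44 x 36 mm, origin at its underside. Bystander.

How it is judged:
By the outcome, as a careful person would: the job done as asked, in the order asked, and still so for the second after the job is handed in, with the robot touching nothing.
It also fails if it takes over 61 s, if anything falls off the work surface, if the arm or the gripper's body presses on something with over 40 N, if the wrist force passes 120 N, or if a joint passes its speed limit or range.

## Robot

A 6-joint arm with a two-finger parallel gripper is mounted at the origin on a cart in front of the work surface, level with it; the furniture and walls round the work are solid. World frame = base frame: x ahead of the robot, y to its left, z up, the work surface at z = 0. Lengths are in m, angles in rad, forces in N, time in s.
With the tool pointing down it reaches from about 0.375 to 0.975 m from the base axis. Payload 3.8 kg.
Tool frame: the origin (TCP) lies at the very end of the fingers, on their centre line; the grasp point (between the pads) lies 19 mm behind it; z points along the fingers, y is the line along which they close (so a half turn about z gives the same grasp; the last joint's range is limited). The gripper opens to 85 mm and grips with 20 to 120 N. Pads are 22 mm wide; open, the fingers measure 114 mm over their backs; the gripper's body (76 mm by 85 mm) begins 54 mm behind the grasp point. The pads swing forward as they close: fully open they stand 13 mm farther back than shut.
Start: joints at [-1.198, 0.264, 1.604, -0, 1.274, -0.037], TCP at [0.269, -0.619, 0.231] pointing down, gripper open.
Joint ranges: [-2.63, 2.63], [-0.94, 2.18], [0.31, 2.57], [-1.31, 4.45], [0, 2.66], [-2.55, 2.55]. Speed limits (rad/s): [2.57, 2.57, 3.14, 3.14, 3.14, 3.14].

## Interface

Orientations are given as a rotation vector (axis times angle).
In Python, from workcell import read_state, read_camera, calibration, finish_job gives the robot as it stands.
- The arm moves only by the tool step_arm, never from a script. Its argument "commands" is a list of rows, each an object of numbers: "fingers": the gripper's target within -1 to 1 (shut at 1, half-way at 0, fully open at -1); "dx", "dy", "dz": the shift along the tool's x, y, z in m; "roll": the turn about the tool's z in degrees. In form: [{"fingers": .., "dx": .., "dy": .., "dz": .., "roll": ..}, ...]. A call has 1 to 8 rows; each row is the pose to reach, as a shift and turn from the pose commanded when the call began, along the tool's axes at that moment; what a row does not reach only later rows make up. A row lasts 1/8 s, in which the tool goes at most 62.5 mm and 10.7 degrees, less where a joint would pass 70% of its speed; a pose out of reach is approached as far as the arm can. A call with a gripper value outside its range is refused whole. The fingers move at their own pace and stop on an object; "squeeze" is the grip in N (left out, the last holds). Time passes only in rows, so rows that repeat a pose let the fingers close. It gives the time, the measured TCP pose, the force, the opening and the grip force at its end, in the units of the state.
- read_state(): the state, without advancing time (a new reading comes with each control period).
- read_camera(name): name is "side" or "top"; returns (picture, depth): 480x640x3 uint8, blue, green, red; 480x640 float32, m along the optical axis (not along the pixel's ray), 0 where there is no reading.
- calibration(name): a dict with "intrinsics" (3x3 intrinsics, pixels), "world_to_cam" (4x4, takes a point from world to camera coordinates). Camera axes: x right, y up, looking along -z (the intrinsics and any distortion apply to the point x, -y, -z); pixel columns grow to the right and rows downward; lengths in m; the calibration is good to about 2 mm. A picture is of the moment at which its call begins. calibration takes no time and is no camera call.
- finish_job(): hands the job in; it is judged then, once.
The state is a dict: "time": time; "q": joint angles; "joint_vel": joint speeds; "joint_torque": joint torques, N m; "tool_pos": TCP position; "tcp_rot": TCP orientation; "wrist_force": force on the tool from outside, world axes, zero at the start; "torque": the same for the moment, N m; "width": opening from 0.0 (shut) to 1.0 (fully open); "grip_force": force on a finger pad.
Only numpy, scipy, OpenCV 4.12 (cv2) and the standard library are available. Lean on these libraries where they do the work, as an engineer would, in place of code of your own. Each camera call takes 0.05 s, during which the arm holds its last target. There are 200 camera calls.

## Working session

There is one attempt and no reset: what is moved stays moved. The work goes in short steps, Python scripts to look and compute and a tool call to move; the robot and the scene stay as the last step left them, time stands still between calls to the robot, and variables do not carry over. Pictures are saved under pics/ and viewed, at most 10 in all, crops included, and the job is handed in when it is done.

Besides the shell and the picture viewer there is one more tool, called as a command line: name --argument value ..., lists and objects as JSON in quotes. step_arm: Moves the arm, as the interface text tells. Its arguments: {"type":"object","properties":{"commands":{"type":"array","items":{"type":"object","properties":{"fingers":{"type":"number"},"dx":{"type":"number"},"dy":{"type":"number"},"dz":{"type":"number"},"roll":{"type":"number"}}}},"squeeze":{"type":"number"}},"required":["commands"]}

```bash
mkdir -p pics; ls; cat > h.py <<'E'
import numpy as np, cv2
from workcell import *
def w(name,depth,u,v):
    c=calibration(name);K=np.array(c["intrinsics"]);T=np.array(c["world_to_cam"])
    z=depth
    p=np.array([(u-K[0,2])/K[0,0]*z,-(v-K[1,2])/K[1,1]*z,-z,1])
    return (np.linalg.inv(T)@p)[:3]
def ray(name,u,v,h):
    c=calibration(name);T=np.linalg.inv(np.array(c["world_to_cam"]))
    o=T[:3,3];d=w(name,1.0,u,v)-o
    return o+d*(h-o[2])/d[2]
E
python3 - <<'E'
from h import *
for n in("top","side"):
    im,d=read_camera(n);cv2.imwrite(f"pics/{n}0.png",im);np.savez(f"{n}0.npz",im=im,d=d);c=calibration(n);print(n,c)
print(read_state())
E
```

```text
pics
top {'intrinsics': array([[470.83227309,   0.        , 315.75914222],
       [  0.        , 470.83227309, 235.60027278],
       [  0.        ,   0.        ,   1.        ]]), 'world_to_cam': array([[ 0.02218326, -0.99969041,  0.01126897, -0.0595965 ],
       [ 0.99692378,  0.02296659,  0.07493678, -0.56934722],
       [-0.07517239,  0.00957196,  0.99712461, -0.95519585],
       [ 0.        ,  0.        ,  0.        ,  1.        ]])}
side {'intrinsics': array([[553.37016933,   0.        , 322.41719692],
       [  0.        , 553.37016933, 240.26687322],
       [  0.        ,   0.        ,   1.        ]]), 'world_to_cam': array([[-0.99627432,  0.08505628, -0.01424458,  0.57369436],
       [-0.04905651, -0.42308197,  0.90476246, -0.08163295],
       [ 0.0709291 ,  0.90209039,  0.42567826, -1.1322359 ],
       [ 0.        ,  0.        ,  0.        ,  1.        ]])}
{'time': 0.1, 'q': array([-1.19789324e+00,  2.64724066e-01,  1.60523507e+00, -1.92420155e-05,
        1.27371535e+00, -3.69126178e-02]), 'joint_vel': array([ 0.00133099, -0.00116651, -0.00293889, -0.00103812,  0.00015271,
        0.00093552]), 'joint_torque': array([-3.33455887e-05, -5.16709936e+01, -3.68589413e+01,  7.59178124e-05,
        6.29611721e-03, -1.78442392e-06]), 'tool_pos': array([ 0.26868967, -0.61849382,  0.23005664]), 'tcp_rot': array([-3.07386128e+00, -6.38833328e-01,  5.74898128e-04]), 'wrist_force': array([-0.01911645,  0.75566207, -0.42551047]), 'torque': array([ 0.06171697, -0.01983084,  0.02826812]), 'grip_force': 0.0, 'width': 0.9991547280116967}
```

View pics/top0.png

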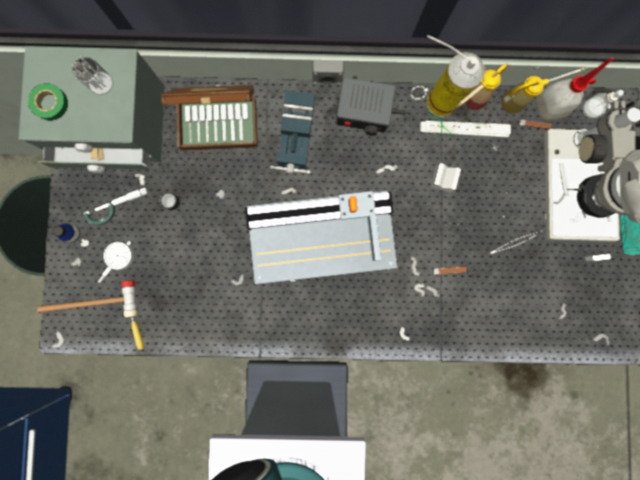

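View pics/side0.png

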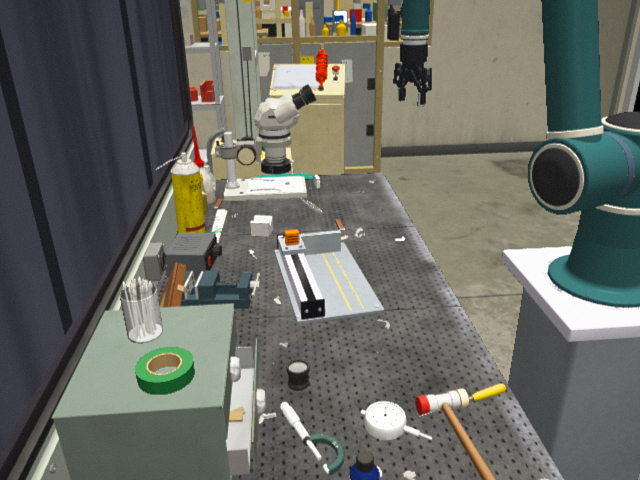

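The jig is in the middle of the top view, with the grip at about (353,204) and the blade near (376,238). The V-block is at (447,177) and the loupe at (168,201). There are two brown candidates for the bar, at (450,271) and (535,124), so I'll measure both along with the jig.

```bash
python3 - <<'E'
from h import *
im=np.load("top0.npz")["im"];d=np.load("top0.npz")["d"]
a=cv2.resize(im[185:290,240:400],None,fx=4.8,fy=4.8,interpolation=cv2.INTER_CUBIC)
b=cv2.resize(im[255:287,425:475],None,fx=7,fy=7,interpolation=cv2.INTER_CUBIC);c=cv2.resize(im[108:140,510:560],None,fx=7,fy=7,interpolation=cv2.INTER_CUBIC)
o=np.zeros((600,800,3),np.uint8);a=cv2.resize(a,None,fx=.72,fy=.72);o[:a.shape[0],:a.shape[1]]=a;o[370:594,0:350]=b;o[370:594,400:750]=c
cv2.imwrite("pics/crop.png",o)
hsv=cv2.cvtColor(im,cv2.COLOR_BGR2HSV)
def rects(m,x0,y0,x1,y1,h,mn=10):
    mm=np.zeros_like(m);mm[y0:y1,x0:x1]=m[y0:y1,x0:x1]
    for c in cv2.findContours(mm,cv2.RETR_EXTERNAL,cv2.CHAIN_APPROX_NONE)[0]:
        if cv2.contourArea(c)<mn: continue
        r=cv2.minAreaRect(c);M=np.median([d[p[0][1],p[0][0]] for p in c])
        bp=np.array([ray("top",*p,h)[:2] for p in cv2.boxPoints(r)])
        print(r,"c",ray("top",*r[0],h).round(4),"sides",np.linalg.norm(bp[1]-bp[0]).round(4),np.linalg.norm(bp[2]-bp[1]).round(4),"dirs",np.degrees(np.arctan2(*(bp[1]-bp[0])[::-1])).round(1),np.degrees(np.arctan2(*(bp[2]-bp[1])[::-1])).round(1),"z",w("top",d[int(r[0][1]),int(r[0][0])],*r[0]).round(4))
br=cv2.inRange(hsv,(3,60,40),(18,255,230))
print("bar");rects(br,425,255,480,290,.006);print("bar2");rects(br,510,110,560,140,.006)
print("grip");rects(cv2.inRange(hsv,(5,150,120),(20,255,255)),335,190,370,220,.09)
print("yel");rects(cv2.inRange(hsv,(15,50,120),(32,255,255)),245,225,400,275,.010)
E
```

```text
bar
((452.4912414550781, 269.8672790527344), (7.250571250915527, 27.339309692382812), 86.18592071533203) c [ 0.5061 -0.336   0.006 ] sides 0.0578 0.0152 dirs -84.9 -176.3 z [ 0.5061 -0.3372  0.0023]
bar2
((538.0034790039062, 124.4586181640625), (26.325420379638672, 7.22495698928833), 4.763641834259033) c [ 0.8232 -0.521   0.006 ] sides 0.016 0.057 dirs -5.3 -93.4 z [ 0.8224 -0.5198  0.0086]
grip
((352.6097717285156, 203.98780822753906), (14.2456693649292, 6.29459810256958), 83.6598129272461) c [ 0.6286 -0.1162  0.09  ] sides 0.0123 0.0278 dirs -82.2 -172.8 z [ 0.6289 -0.1164  0.0874]
yel
((314.52740478515625, 258.7433776855469), (1.8754562139511108, 113.74502563476562), 83.57124328613281) c [ 0.5228 -0.0453  0.01  ] sides 0.238 0.0039 dirs -82.3 -172.8 z [ 0.5228 -0.0453  0.01  ]
((313.4822692871094, 247.34486389160156), (1.987065315246582, 113.74529266357422), 83.48019409179688) c [ 0.5466 -0.0426  0.01  ] sides 0.2384 0.0042 dirs -82.2 -172.7 z [ 0.5468 -0.0426  0.0059]
```

View pics/crop.png

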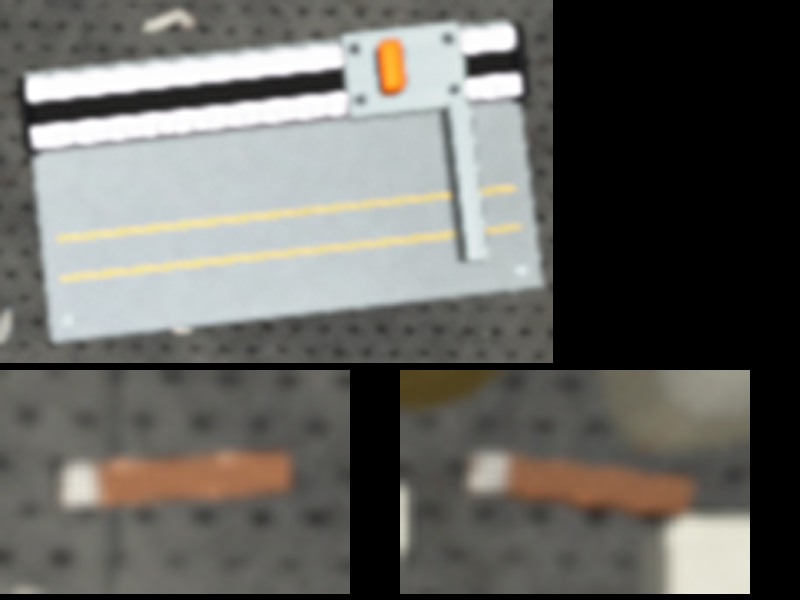

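The grip top is at about (353,204), and the jig yaw comes to about 7.75°. The bar at (450,270) has a pale end; the one at the back is out of reach, so I'll use the near one. I'll push the grip with the sides of the closed fingers, keeping tool y along jig x.

```bash
cat >> h.py <<'E'
from scipy.spatial.transform import Rotation as R
YAW=np.radians(7.75);JX=np.array([np.cos(YAW),np.sin(YAW),0]);JY=np.array([-np.sin(YAW),np.cos(YAW),0])
def go(p,yawx):
    s=read_state();r=R.from_rotvec(s["tcp_rot"]);X=r.as_matrix()
    cur=np.degrees(np.arctan2(X[1,0],X[0,0]))
    print("shift",(X.T@(np.array(p)-s["tool_pos"])).round(4),"roll",round(-((yawx-cur+180)%360-180),2),"tilt",X[:,2].round(4))
E
python3 - <<'E'
from h import *
g=np.array([.6286,-.1162,0]);p=g-.036*JY;p[2]=.2
go(p,97.75)
E
```

```text
shift [ 0.5205 -0.2826  0.0307] roll -74.27 tilt [-8.0e-04  1.9e-03 -1.0e+00]
```

step_arm --commands '[{"fingers": 1,"dx": 0.06,"dy": -0.032,"dz": 0,"roll": -10},{"fingers": 1,"dx": 0.12,"dy": -0.065,"dz": 0,"roll": -20},{"fingers": 1,"dx": 0.18,"dy": -0.098,"dz": 0,"roll": -30},{"fingers": 1,"dx": 0.24,"dy": -0.13,"dz": 0,"roll": -40},{"fingers": 1,"dx": 0.3,"dy": -0.163,"dz": 0,"roll": -50},{"fingers": 1,"dx": 0.36,"dy": -0.195,"dz": 0.01,"roll": -60},{"fingers": 1,"dx": 0.42,"dy": -0.228,"dz": 0.02,"roll": -70},{"fingers": 1,"dx": 0.52,"dy": -0.283,"dz": 0.03,"roll": -74.3}]'

```text
time: 1.1
tool_pos: [0.5766, -0.2242, 0.2098]
tcp_rot: [-2.061, -2.37, 0.001]
wrist_force: [0.7, -0.9, 0.6]
width: -0.002
grip_force: 0.0
```

```bash
python3 - <<'E'
from h import *
g=np.array([.6286,-.1162,0]);p=g-.036*JY;p[2]=.068
go(p,97.75);print(read_state()["tool_pos"],read_state()["q"])
E
```

```text
shift [0.0637 0.0664 0.1417] roll 0.21 tilt [-7.e-04  2.e-04 -1.e+00]
[ 0.57664942 -0.2241712   0.20976471] [-4.10950043e-01  1.73223632e-01  1.75361844e+00 -1.43924827e-04
  1.21549369e+00 -5.49880292e-01]
```

step_arm --commands '[{"fingers": 1},{"fingers": 1}]'

```text
invalid input
```

```bash
python3 - <<'E'
from h import *
g=np.array([.6286,-.1162,0]);p=g-.036*JY;p[2]=.068
go(p,97.75);print(read_state()["tool_pos"])
E
```

```text
shift [0.0637 0.0664 0.1417] roll 0.21 tilt [-7.e-04  2.e-04 -1.e+00]
[ 0.57664942 -0.2241712   0.20976471]
```

step_arm --commands '[{"fingers": 1,"dx": 0,"dy": 0,"dz": 0,"roll": 0},{"fingers": 1,"dx": 0,"dy": 0,"dz": 0,"roll": 0}]'

```text
time: 1.35
tool_pos: [0.5757, -0.2258, 0.2099]
tcp_rot: [-2.064, -2.367, 0.002]
wrist_force: [0.1, -0.3, -0.0]
width: -0.001
grip_force: 0.0
```

```bash
python3 - <<'E'
from h import *
g=np.array([.6286,-.1162,0]);p=g-.036*JY;p[2]=.068
go(p,97.75);print(read_state()["tool_pos"])
E
```

```text
shift [0.0653 0.0675 0.1418] roll 0.08 tilt [-0.0014 -0.     -1.    ]
[ 0.57570734 -0.22576212  0.20988952]
```

step_arm --commands '[{"fingers": 1,"dx": 0.033,"dy": 0.034,"dz": 0,"roll": 0},{"fingers": 1,"dx": 0.065,"dy": 0.0675,"dz": 0.02,"roll": 0},{"fingers": 1,"dx": 0.065,"dy": 0.0675,"dz": 0.07,"roll": 0},{"fingers": 1,"dx": 0.065,"dy": 0.0675,"dz": 0.11,"roll": 0},{"fingers": 1,"dx": 0.065,"dy": 0.0675,"dz": 0.142,"roll": 0},{"fingers": 1,"dx": 0.065,"dy": 0.0675,"dz": 0.142,"roll": 0}]'

```text
time: 2.1
tool_pos: [0.6305, -0.1535, 0.0651]
tcp_rot: [-2.064, -2.359, 0.005]
wrist_force: [0.6, -0.0, 0.8]
width: 0.004
grip_force: 0.0
```

```bash
python3 - <<'E'
from h import *
im,d=read_camera("side");cv2.imwrite("pics/s1.png",cv2.resize(im[200:330,230:400],None,fx=4,fy=4,interpolation=cv2.INTER_CUBIC))
g=np.array([.6286,-.1162,0]);p=g-.018*JY;p[2]=.068
go(p,97.75);print(read_state()["tool_pos"])
E
```

```text
shift [ 0.0198  0.0011 -0.0004] roll -0.1 tilt [-2.9e-03  6.0e-04 -1.0e+00]
[ 0.63253295 -0.15381265  0.06755012]
```

View pics/s1.png

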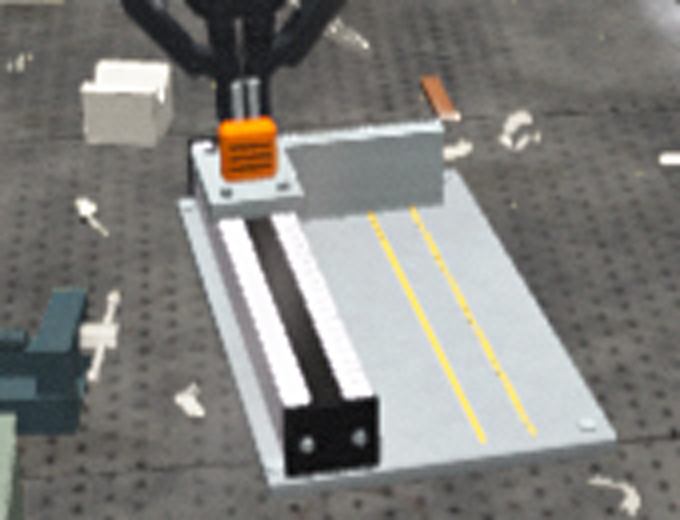

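The closed fingers are standing just behind the orange grip, at about (248,150) in the crop. I'm starting the push.

step_arm --commands '[{"fingers": 1,"dx": 0.01,"dy": 0.001,"dz": 0,"roll": 0},{"fingers": 1,"dx": 0.018,"dy": 0.001,"dz": 0,"roll": 0},{"fingers": 1,"dx": 0.024,"dy": 0.001,"dz": 0,"roll": 0},{"fingers": 1,"dx": 0.03,"dy": 0.001,"dz": 0,"roll": 0},{"fingers": 1,"dx": 0.036,"dy": 0.001,"dz": 0,"roll": 0},{"fingers": 1,"dx": 0.042,"dy": 0.001,"dz": 0,"roll": 0},{"fingers": 1,"dx": 0.048,"dy": 0.001,"dz": 0,"roll": 0}]'

```text
time: 3.02
tool_pos: [0.6304, -0.1058, 0.071]
tcp_rot: [2.061, 2.364, 0.001]
wrist_force: [0.6, -7.6, 4.1]
width: 0.001
grip_force: 4.5
```

step_arm --commands '[{"fingers": 1,"dx": 0.005,"dy": 0,"dz": 0,"roll": 0},{"fingers": 1,"dx": 0.01,"dy": 0,"dz": 0,"roll": 0},{"fingers": 1,"dx": 0.015,"dy": 0,"dz": 0,"roll": 0},{"fingers": 1,"dx": 0.02,"dy": 0,"dz": 0,"roll": 0}]'

```text
time: 3.52
tool_pos: [0.6277, -0.0859, 0.071]
tcp_rot: [2.061, 2.364, 0.001]
wrist_force: [0.5, -5.9, 4.6]
width: 0.002
grip_force: 2.6
```

step_arm --commands '[{"fingers": 1,"dx": 0.004,"dy": 0,"dz": 0,"roll": 0},{"fingers": 1,"dx": 0.008,"dy": 0,"dz": 0,"roll": 0}]'

```text
time: 3.78
tool_pos: [0.6267, -0.0778, 0.0709]
tcp_rot: [2.062, 2.364, 0.002]
wrist_force: [-0.1, -5.2, 4.3]
width: -0.0
grip_force: 2.6
```

step_arm --commands '[{"fingers": 1,"dx": 0.003,"dy": 0,"dz": 0,"roll": 0},{"fingers": 1,"dx": 0.006,"dy": 0,"dz": 0,"roll": 0}]'

```text
time: 4.03
tool_pos: [0.6258, -0.0718, 0.0707]
tcp_rot: [2.062, 2.364, 0.002]
wrist_force: [0.1, -5.3, 5.7]
width: 0.001
grip_force: 2.6
```

step_arm --commands '[{"fingers": 1,"dx": 0.002,"dy": 0,"dz": 0,"roll": 0},{"fingers": 1,"dx": 0.004,"dy": 0,"dz": 0,"roll": 0}]'

```text
time: 4.28
tool_pos: [0.6252, -0.0677, 0.0705]
tcp_rot: [2.062, 2.364, 0.002]
wrist_force: [0.3, -5.1, 3.8]
width: -0.001
grip_force: 2.5
```

step_arm --commands '[{"fingers": 1,"dx": 0.002,"dy": 0,"dz": 0,"roll": 0},{"fingers": 1,"dx": 0.004,"dy": 0,"dz": 0,"roll": 0}]'

```text
time: 4.53
tool_pos: [0.6247, -0.0637, 0.0704]
tcp_rot: [2.062, 2.364, 0.002]
wrist_force: [0.8, -5.1, 4.5]
width: -0.002
grip_force: 2.6
```

step_arm --commands '[{"fingers": 1,"dx": 0.0025,"dy": 0,"dz": 0,"roll": 0}]'

```text
time: 4.65
tool_pos: [0.6243, -0.0613, 0.0704]
tcp_rot: [2.062, 2.364, 0.002]
wrist_force: [1.6, -4.9, 3.9]
width: 0.0
grip_force: 2.6
```

step_arm --commands '[{"fingers": 1,"dx": 0.0025,"dy": 0,"dz": 0,"roll": 0}]'

```text
time: 4.78
tool_pos: [0.624, -0.0588, 0.0704]
tcp_rot: [2.062, 2.364, 0.002]
wrist_force: [1.1, -5.2, 4.6]
width: -0.002
grip_force: 2.6
```

step_arm --commands '[{"fingers": 1,"dx": 0.0025,"dy": 0,"dz": 0,"roll": 0}]'

```text
time: 4.9
tool_pos: [0.6237, -0.0563, 0.0705]
tcp_rot: [2.062, 2.364, 0.002]
wrist_force: [1.3, -4.7, 5.1]
width: 0.0
grip_force: 2.6
```

step_arm --commands '[{"fingers": 1,"dx": 0.0025,"dy": 0,"dz": 0,"roll": 0}]'

```text
time: 5.03
tool_pos: [0.6233, -0.0538, 0.0704]
tcp_rot: [2.062, 2.364, 0.002]
wrist_force: [2.4, -4.5, 3.4]
width: -0.001
grip_force: 2.6
```

step_arm --commands '[{"fingers": 1,"dx": 0.0025,"dy": 0,"dz": 0,"roll": 0}]'

```text
time: 5.15
tool_pos: [0.623, -0.0513, 0.0704]
tcp_rot: [2.062, 2.364, 0.002]
wrist_force: [1.6, -4.5, 4.6]
width: 0.002
grip_force: 2.6
```

step_arm --commands '[{"fingers": 1,"dx": 0.0025,"dy": 0,"dz": 0,"roll": 0}]'

```text
time: 5.28
tool_pos: [0.6227, -0.0488, 0.0704]
tcp_rot: [2.062, 2.364, 0.002]
wrist_force: [1.7, -4.2, 3.8]
width: -0.0
grip_force: 2.6
```

```bash
python3 - <<'E'
from h import *
im,d=read_camera("top")
cv2.imwrite("pics/t1.png",cv2.resize(im[185:290,240:400],None,fx=4.8,fy=4.8,interpolation=cv2.INTER_CUBIC))
im0=np.load("top0.npz")["im"]
for nm,q in(("l",(254.5,283.4)),("r",(397.1,267.5))):
    p=ray("top",*q,.01);print(nm,p@JX,p@JY)
print("grip0",np.array([.6286,-.1162,0])@JY, "tool",read_state()["tool_pos"]@JY, read_state()["tool_pos"]@JX)
E
```

```text
l 0.47506849112567195 0.014476996471030542
r 0.4742957039184749 -0.28509733477186305
grip0 -0.199905912046418 tool -0.13200814232299068 0.6103474349874138
```

View pics/t1.png

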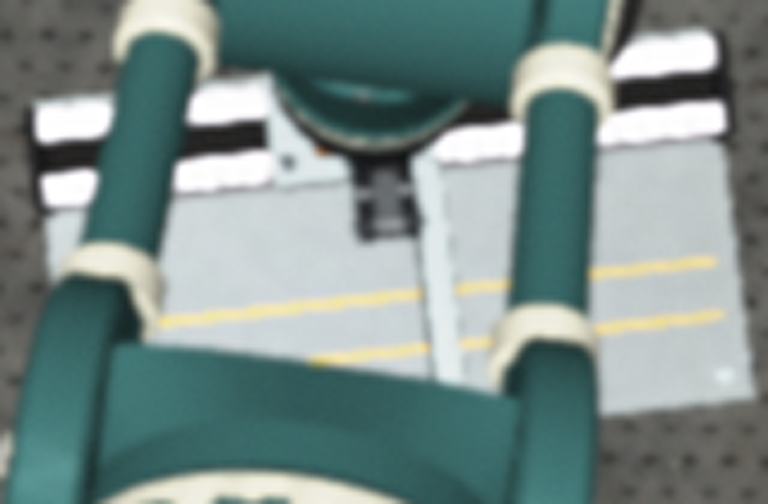

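The carriage is moving with the tool. In the crop the blade is now at about x 440, against about 630 before. Travel so far is about 86 mm, with no stop yet.

step_arm --commands '[{"fingers": 1,"dx": 0.0025,"dy": 0,"dz": 0,"roll": 0}]'

```text
time: 5.45
tool_pos: [0.6222, -0.0463, 0.0702]
tcp_rot: [2.063, 2.364, 0.002]
wrist_force: [2.9, -4.6, 3.7]
width: 0.002
grip_force: 2.6
```

step_arm --commands '[{"fingers": 1,"dx": 0.0025,"dy": 0,"dz": 0,"roll": 0}]'

```text
time: 5.58
tool_pos: [0.6218, -0.0438, 0.0701]
tcp_rot: [2.063, 2.365, 0.002]
wrist_force: [1.5, -3.8, 4.4]
width: -0.003
grip_force: 2.6
```

step_arm --commands '[{"fingers": 1,"dx": 0.0025,"dy": 0,"dz": 0,"roll": 0}]'

```text
time: 5.7
tool_pos: [0.6215, -0.0413, 0.0701]
tcp_rot: [2.063, 2.365, 0.002]
wrist_force: [2.4, -4.6, 3.9]
width: 0.005
grip_force: 2.6
```

step_arm --commands '[{"fingers": 1,"dx": 0.0025,"dy": 0,"dz": 0,"roll": 0}]'

```text
time: 5.82
tool_pos: [0.6212, -0.0388, 0.0701]
tcp_rot: [2.063, 2.365, 0.002]
wrist_force: [2.1, -5.2, 4.1]
width: -0.001
grip_force: 2.6
```

step_arm --commands '[{"fingers": 1,"dx": 0.0025,"dy": 0,"dz": 0,"roll": 0}]'

```text
time: 5.95
tool_pos: [0.6208, -0.0363, 0.0701]
tcp_rot: [2.063, 2.365, 0.002]
wrist_force: [2.3, -4.8, 3.5]
width: 0.004
grip_force: 2.6
```

step_arm --commands '[{"fingers": 1,"dx": 0.0025,"dy": 0,"dz": 0,"roll": 0}]'

```text
time: 6.08
tool_pos: [0.6205, -0.0339, 0.0701]
tcp_rot: [2.063, 2.365, 0.002]
wrist_force: [3.2, -4.9, 3.2]
width: -0.0
grip_force: 2.6
```

step_arm --commands '[{"fingers": 1,"dx": 0.0025,"dy": 0,"dz": 0,"roll": 0}]'

```text
time: 6.2
tool_pos: [0.6202, -0.0314, 0.0701]
tcp_rot: [2.063, 2.365, 0.003]
wrist_force: [2.0, -4.6, 3.8]
width: 0.001
grip_force: 2.6
```

step_arm --commands '[{"fingers": 1,"dx": 0.0025,"dy": 0,"dz": 0,"roll": 0}]'

```text
time: 6.32
tool_pos: [0.6199, -0.0293, 0.0701]
tcp_rot: [2.062, 2.365, 0.002]
wrist_force: [1.8, -6.9, 3.6]
width: 0.002
grip_force: 3.5
```

The force has risen from about 4.8 to 6.9 N, so I'm cutting the step size.

step_arm --commands '[{"fingers": 1,"dx": 0.001,"dy": 0,"dz": 0,"roll": 0}]'

```text
time: 6.45
tool_pos: [0.6198, -0.0284, 0.0701]
tcp_rot: [2.062, 2.365, 0.002]
wrist_force: [3.1, -6.6, 3.2]
width: 0.002
grip_force: 3.5
```

step_arm --commands '[{"fingers": 1,"dx": 0.001,"dy": 0,"dz": 0,"roll": 0}]'

```text
time: 6.58
tool_pos: [0.6197, -0.0276, 0.0701]
tcp_rot: [2.062, 2.364, 0.002]
wrist_force: [1.9, -7.8, 3.8]
width: 0.002
grip_force: 3.6
```

step_arm --commands '[{"fingers": 1,"dx": 0.001,"dy": 0,"dz": 0,"roll": 0}]'

```text
time: 6.7
tool_pos: [0.6196, -0.0267, 0.0701]
tcp_rot: [2.062, 2.364, 0.002]
wrist_force: [2.2, -8.3, 4.9]
width: 0.001
grip_force: 3.7
```

step_arm --commands '[{"fingers": 1,"dx": 0.001,"dy": 0,"dz": 0,"roll": 0}]'

```text
time: 6.82
tool_pos: [0.6194, -0.0258, 0.0701]
tcp_rot: [2.062, 2.364, 0.001]
wrist_force: [3.1, -7.5, 2.3]
width: 0.0
grip_force: 3.9
```

step_arm --commands '[{"fingers": 1,"dx": 0.001,"dy": 0,"dz": 0,"roll": 0}]'

```text
time: 6.95
tool_pos: [0.6194, -0.0252, 0.0702]
tcp_rot: [2.061, 2.364, 0.001]
wrist_force: [2.6, -11.2, 3.0]
width: 0.002
grip_force: 5.4
```

step_arm --commands '[{"fingers": 1,"dx": 0.0005,"dy": 0,"dz": 0,"roll": 0}]'

```text
time: 7.08
tool_pos: [0.6194, -0.0252, 0.0702]
tcp_rot: [2.061, 2.364, -0.0]
wrist_force: [2.4, -11.4, 2.1]
width: -0.003
grip_force: 5.7
```

step_arm --commands '[{"fingers": 1,"dx": 0.001,"dy": 0,"dz": 0,"roll": 0}]'

```text
time: 7.2
tool_pos: [0.6194, -0.025, 0.0702]
tcp_rot: [2.059, 2.363, -0.001]
wrist_force: [2.4, -15.1, 2.8]
width: 0.002
grip_force: 7.5
```

step_arm --commands '[{"fingers": 1,"dx": 0.0005,"dy": 0,"dz": 0,"roll": 0}]'

```text
time: 7.32
tool_pos: [0.6194, -0.025, 0.0702]
tcp_rot: [2.059, 2.363, -0.002]
wrist_force: [3.6, -14.3, 2.0]
width: -0.002
grip_force: 7.8
```

step_arm --commands '[{"fingers": 1,"dx": 0.001,"dy": 0,"dz": 0,"roll": 0},{"fingers": 1,"dx": 0.001,"dy": 0,"dz": 0,"roll": 0}]'

```text
time: 7.58
tool_pos: [0.6193, -0.0249, 0.0702]
tcp_rot: [2.058, 2.362, -0.003]
wrist_force: [2.7, -17.4, 2.4]
width: -0.001
grip_force: 8.6
```

The carriage is hard against the stop at 17 N, so it's home. I'll back off, lift and measure the bar and blade.

step_arm --commands '[{"fingers": 1,"dx": -0.01,"dy": 0,"dz": 0,"roll": 0},{"fingers": 1,"dx": -0.022,"dy": 0,"dz": 0,"roll": 0},{"fingers": 1,"dx": -0.022,"dy": 0,"dz": -0.05,"roll": 0},{"fingers": 1,"dx": -0.03,"dy": 0,"dz": -0.1,"roll": 0},{"fingers": 0.3,"dx": -0.09,"dy": 0,"dz": -0.1,"roll": 0},{"fingers": 0.3,"dx": -0.15,"dy": 0.0,"dz": -0.1,"roll": 0},{"fingers": 0.3,"dx": -0.21,"dy": 0.0,"dz": -0.1,"roll": 0},{"fingers": 0.3,"dx": -0.27,"dy": 0.0,"dz": -0.1,"roll": 0}]'

```text
time: 8.57
tool_pos: [0.6534, -0.2892, 0.1679]
tcp_rot: [-2.064, -2.366, -0.001]
wrist_force: [0.7, 0.7, -0.0]
width: 0.352
grip_force: 0.0
```

```bash
python3 - <<'E'
from h import *
im0=np.load("top0.npz")["im"]
g=im0[255:287,425:475].astype(int)
hsv=cv2.cvtColor(im0,cv2.COLOR_BGR2HSV)[255:287,425:475]
br=cv2.inRange(hsv,(3,60,40),(18,255,230));br[:,:8]=0
wh=cv2.inRange(hsv,(0,0,130),(179,80,255));wh[:9]=0;wh[22:]=0;wh[:,16:]=0
m=br|wh
ys,xs=np.nonzero(m);pts=np.array([ray("top",x+425,y+255,.006)[:2] for x,y in zip(xs,ys)])
c=pts.mean(0);ev,V=np.linalg.eigh(np.cov(pts.T));a=V[:,1];t=(pts-c)@a;n=(pts-c)@V[:,0]
print("white px",(wh>0).sum(),"c",c,"ang",np.degrees(np.arctan2(a[1],a[0])),"ext",t.min(),t.max(),n.min(),n.max(),"mid",c+a*(t.min()+t.max())/2)
im,d=read_camera("top");cv2.imwrite("pics/t2.png",im[150:300,230:500])
s=read_state();print(s["tool_pos"])
# side view of bar
ims,ds=read_camera("side");cv2.imwrite("pics/s2.png",ims)
hs=cv2.cvtColor(ims,cv2.COLOR_BGR2HSV);b=cv2.inRange(hs,(3,60,40),(18,255,230));b[:210]=0;b[240:]=0;b[:,:328]=0;b[:,355:]=0
ys,xs=np.nonzero(b);print("side brown",xs.min(),xs.max(),ys.min(),ys.max(),ray("side",xs.mean(),ys.mean(),.004))
E
```

```text
white px 44 c [ 0.50554488 -0.32997045] ang 95.55097131379408 ext -0.03513415601052268 0.03552050868406364 -0.007751068245598112 0.007772701659263815 mid [ 0.50552619 -0.32977818]
[ 0.65368863 -0.29760996  0.16795229]
side brown 335 343 219 229 [ 0.50494843 -0.34228767  0.004     ]
```

View pics/t2.png

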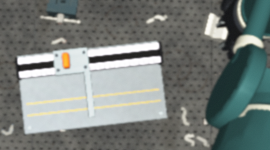

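In this top view the carriage is home, with the grip at crop (67,60) and the bed to the right of the blade clear. The arm hides the bar for now. Next I'll measure the grip's new position and go to the bar.

```bash
python3 - <<'E'
from h import *
im,d=read_camera("top");hsv=cv2.cvtColor(im,cv2.COLOR_BGR2HSV)
m=cv2.inRange(hsv,(5,150,120),(20,255,255));m[:195]=0;m[230:]=0;m[:,:270]=0;m[:,320:]=0
c=max(cv2.findContours(m,0,1)[0],key=cv2.contourArea);r=cv2.minAreaRect(c);g=ray("top",*r[0],.09);print(r,g,g@JX,g@JY)
t=(.5239)*JX+(g@JY-.079)*JY;print("bar target",t)
go((.5055,-.3298,.06),95.55)
E
```

```text
((295.5, 210.0), (14.0, 5.0), 90.0) [ 0.61419415 -0.00573114  0.09      ] 0.6078111847043177 -0.08850344269291206
bar target [ 0.54170264 -0.09532505  0.        ]
shift [-0.0193 -0.1513  0.1076] roll 2.0 tilt [-0.001  0.001 -1.   ]
```

step_arm --commands '[{"fingers": 0.3,"dx": -0.007,"dy": -0.05,"dz": 0,"roll": 2},{"fingers": 0.3,"dx": -0.014,"dy": -0.1,"dz": 0.02,"roll": 2},{"fingers": 0.3,"dx": -0.0195,"dy": -0.151,"dz": 0.05,"roll": 2},{"fingers": 0.3,"dx": -0.0195,"dy": -0.151,"dz": 0.1,"roll": 2},{"fingers": 0.3,"dx": -0.0195,"dy": -0.151,"dz": 0.108,"roll": 2},{"fingers": 0.3,"dx": -0.0195,"dy": -0.151,"dz": 0.108,"roll": 2}]'

```text
time: 9.48
tool_pos: [0.5071, -0.3268, 0.0606]
tcp_rot: [-2.104, -2.331, -0.001]
wrist_force: [0.6, -0.1, 0.9]
width: 0.35
grip_force: 0.0
```

```bash
python3 - <<'E'
from h import *
go((.5055,-.3298,.003),95.55)
im,d=read_camera("side");cv2.imwrite("pics/s3.png",cv2.resize(im[160:260,290:400],None,fx=5,fy=5,interpolation=cv2.INTER_CUBIC))
E
```

```text
shift [-0.0029 -0.0019  0.0576] roll 0.3 tilt [-6.e-04  1.e-03 -1.e+00]
```

View pics/s3.png

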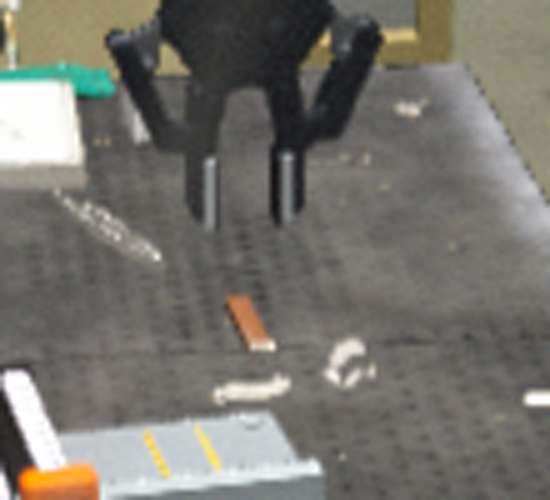

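The fingertips, midway at about (248,225), straddle the bar, whose centre is at about (250,322). I'll go down and grip it.

step_arm --commands '[{"fingers": 0.3,"dx": -0.003,"dy": -0.002,"dz": 0.03,"roll": 0.3},{"fingers": 0.3,"dx": -0.003,"dy": -0.002,"dz": 0.05,"roll": 0.3},{"fingers": 0.3,"dx": -0.003,"dy": -0.002,"dz": 0.0575,"roll": 0.3},{"fingers": 0.3,"dx": -0.003,"dy": -0.002,"dz": 0.0575,"roll": 0.3}]' --squeeze 30

```text
time: 10.02
tool_pos: [0.5051, -0.3308, 0.0029]
tcp_rot: [-2.112, -2.325, -0.0]
wrist_force: [-0.1, -0.2, 0.7]
width: 0.35
grip_force: 0.0
```

step_arm --commands '[{"fingers": 1,"dx": 0,"dy": 0,"dz": 0,"roll": 0},{"fingers": 1,"dx": 0,"dy": 0,"dz": 0,"roll": 0},{"fingers": 1,"dx": 0,"dy": 0,"dz": 0,"roll": 0},{"fingers": 1,"dx": 0,"dy": 0,"dz": 0,"roll": 0},{"fingers": 1,"dx": 0,"dy": 0,"dz": 0,"roll": 0}]'

```text
time: 10.65
tool_pos: [0.5058, -0.3316, 0.004]
tcp_rot: [2.111, 2.324, 0.0]
wrist_force: [0.3, 0.2, 5.9]
width: 0.118
grip_force: 30.0
```

step_arm --commands '[{"fingers": 1,"dx": 0,"dy": 0,"dz": -0.03,"roll": 0},{"fingers": 1,"dx": 0,"dy": 0,"dz": -0.07,"roll": -2.2},{"fingers": 1,"dx": 0,"dy": 0,"dz": -0.07,"roll": -2.2}]'

```text
time: 11.02
tool_pos: [0.5072, -0.3327, 0.0764]
tcp_rot: [2.063, 2.36, 0.001]
wrist_force: [1.0, -0.7, -0.3]
width: 0.116
grip_force: 29.2
```

```bash
python3 - <<'E'
from h import *
print(read_state()["width"])
p=.5239*JX-.1825*JY;p[2]=.06
go(p,97.75);print(p)
im,d=read_camera("side");cv2.imwrite("pics/s4.png",cv2.resize(im[160:260,290:400],None,fx=5,fy=5,interpolation=cv2.INTER_CUBIC))
E
```

```text
0.11591911510268649
shift [0.2157 0.0659 0.0158] roll -0.07 tilt [ 0.0052 -0.0039 -1.    ]
[ 0.54372494 -0.11018462  0.06      ]
```

View pics/s4.png

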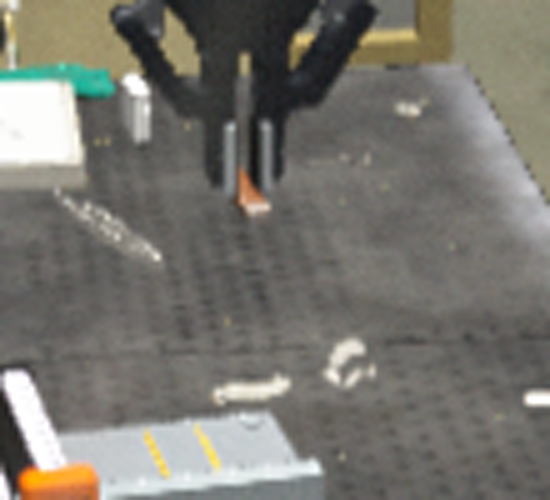

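The gripper is holding the bar level at about (250,195). Next I'll carry it to above the lane, short of the blade.

step_arm --commands '[{"fingers": 1,"dx": 0.05,"dy": 0.015,"dz": 0,"roll": 0},{"fingers": 1,"dx": 0.1,"dy": 0.03,"dz": 0,"roll": 0},{"fingers": 1,"dx": 0.15,"dy": 0.045,"dz": 0,"roll": 0},{"fingers": 1,"dx": 0.19,"dy": 0.06,"dz": 0.01,"roll": 0},{"fingers": 1,"dx": 0.2155,"dy": 0.066,"dz": 0.016,"roll": 0},{"fingers": 1,"dx": 0.2155,"dy": 0.066,"dz": 0.016,"roll": 0},{"fingers": 1,"dx": 0.2155,"dy": 0.066,"dz": 0.016,"roll": 0}]'

```text
time: 11.95
tool_pos: [0.5407, -0.1089, 0.0559]
tcp_rot: [-2.066, -2.364, 0.002]
wrist_force: [0.1, -0.7, -0.4]
width: 0.12
grip_force: 29.3
```

```bash
python3 - <<'E'
from h import *
p=.5239*JX-.1825*JY;p[2]=.015
go(p,97.75)
im,d=read_camera("side");cv2.imwrite("pics/s5.png",cv2.resize(im[200:330,250:400],None,fx=4,fy=4,interpolation=cv2.INTER_CUBIC))
E
```

```text
shift [-0.0017  0.0029  0.0409] roll -0.05 tilt [-2.e-03  1.e-04 -1.e+00]
```

View pics/s5.png

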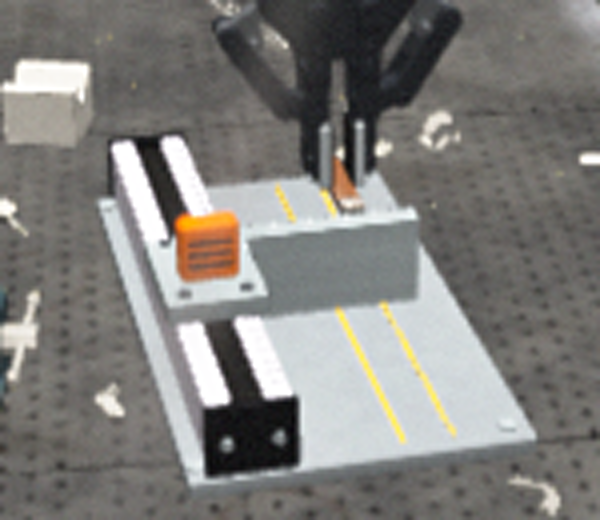

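The bar is over the lane, with its pale end at (350,207) just behind the blade. I'm lowering it.

step_arm --commands '[{"fingers": 1,"dx": -0.002,"dy": 0.003,"dz": 0.015,"roll": 0},{"fingers": 1,"dx": -0.002,"dy": 0.003,"dz": 0.03,"roll": 0},{"fingers": 1,"dx": -0.002,"dy": 0.003,"dz": 0.038,"roll": 0},{"fingers": 1,"dx": -0.002,"dy": 0.003,"dz": 0.04,"roll": 0},{"fingers": 1,"dx": -0.002,"dy": 0.003,"dz": 0.04,"roll": 0}]'

```text
time: 12.62
tool_pos: [0.5448, -0.1103, 0.0169]
tcp_rot: [-2.068, -2.365, 0.0]
wrist_force: [0.2, 0.1, 0.3]
width: 0.122
grip_force: 29.3
```

step_arm --commands '[{"fingers": 1,"dx": 0,"dy": 0,"dz": 0.001,"roll": 0},{"fingers": 1,"dx": 0,"dy": 0,"dz": 0.001,"roll": 0}]'

```text
time: 12.88
tool_pos: [0.5452, -0.1103, 0.0164]
tcp_rot: [2.067, 2.365, 0.001]
wrist_force: [-0.0, 0.4, -1.1]
width: 0.119
grip_force: 29.3
```

step_arm --commands '[{"fingers": 1,"dx": 0,"dy": -0.001,"dz": 0.001,"roll": 0},{"fingers": 1,"dx": 0,"dy": -0.001,"dz": 0.001,"roll": 0}]'

```text
time: 13.12
tool_pos: [0.5437, -0.1103, 0.0151]
tcp_rot: [-2.068, -2.365, 0.0]
wrist_force: [-1.5, -0.0, -1.1]
width: 0.124
grip_force: 29.3
```

step_arm --commands '[{"fingers": 1,"dx": 0,"dy": 0,"dz": 0.001,"roll": 0},{"fingers": 1,"dx": 0,"dy": 0,"dz": 0.001,"roll": 0}]'

```text
time: 13.38
tool_pos: [0.544, -0.1104, 0.0141]
tcp_rot: [2.068, 2.365, 0.0]
wrist_force: [0.1, -0.7, -0.4]
width: 0.118
grip_force: 29.3
```

step_arm --commands '[{"fingers": 1,"dx": 0,"dy": 0,"dz": 0.0007,"roll": 0},{"fingers": 1,"dx": 0,"dy": 0,"dz": 0.0007,"roll": 0}]'

```text
time: 13.62
tool_pos: [0.544, -0.1104, 0.014]
tcp_rot: [-2.068, -2.365, 0.0]
wrist_force: [-2.0, 0.9, 4.5]
width: 0.118
grip_force: 30.1
```

step_arm --commands '[{"fingers": 1,"dx": 0.004,"dy": 0,"dz": 0,"roll": 0},{"fingers": 1,"dx": 0.008,"dy": 0,"dz": 0,"roll": 0},{"fingers": 1,"dx": 0.008,"dy": 0,"dz": 0,"roll": 0}]'

```text
time: 14.0
tool_pos: [0.5437, -0.1024, 0.014]
tcp_rot: [2.066, 2.364, 0.001]
wrist_force: [-0.3, -1.0, 4.8]
width: 0.117
grip_force: 30.1
```

step_arm --commands '[{"fingers": 1,"dx": 0.002,"dy": 0,"dz": 0,"roll": 0}]'

```text
time: 14.12
tool_pos: [0.5435, -0.1009, 0.014]
tcp_rot: [2.066, 2.364, 0.001]
wrist_force: [0.8, -4.3, 4.5]
width: 0.119
grip_force: 30.1
```

step_arm --commands '[{"fingers": 1,"dx": 0.002,"dy": 0,"dz": 0,"roll": 0}]'

```text
time: 14.25
tool_pos: [0.5432, -0.099, 0.014]
tcp_rot: [2.066, 2.364, 0.001]
wrist_force: [0.5, -3.7, 4.5]
width: 0.12
grip_force: 30.1
```

step_arm --commands '[{"fingers": 1,"dx": 0.0015,"dy": 0,"dz": 0,"roll": 0}]'

```text
time: 14.38
tool_pos: [0.543, -0.0975, 0.014]
tcp_rot: [2.066, 2.364, 0.001]
wrist_force: [0.2, -3.2, 5.8]
width: 0.12
grip_force: 30.1
```

step_arm --commands '[{"fingers": 1,"dx": 0.001,"dy": 0,"dz": 0,"roll": 0}]'

```text
time: 14.5
tool_pos: [0.5429, -0.0965, 0.014]
tcp_rot: [2.066, 2.364, 0.001]
wrist_force: [0.4, -2.6, 5.8]
width: 0.118
grip_force: 30.1
```

step_arm --commands '[{"fingers": 1,"dx": 0.0015,"dy": 0,"dz": 0,"roll": 0}]'

```text
time: 14.62
tool_pos: [0.5428, -0.0956, 0.014]
tcp_rot: [2.065, 2.364, -0.0]
wrist_force: [0.0, -8.5, 3.9]
width: 0.119
grip_force: 29.9
```

step_arm --commands '[{"fingers": 1,"dx": 0.0015,"dy": 0,"dz": 0,"roll": 0}]'

```text
time: 14.75
tool_pos: [0.5428, -0.0954, 0.014]
tcp_rot: [2.062, 2.364, -0.002]
wrist_force: [1.3, -12.7, 2.1]
width: 0.118
grip_force: 29.8
```

The bar is butted against the blade. I'll ease the push slightly, open and retreat.

step_arm --commands '[{"fingers": 1,"dx": -0.0007,"dy": 0,"dz": 0,"roll": 0},{"fingers": 1,"dx": -0.0007,"dy": 0,"dz": 0,"roll": 0},{"fingers": 0.35,"dx": -0.0007,"dy": 0,"dz": 0,"roll": 0},{"fingers": 0.35,"dx": -0.0007,"dy": 0,"dz": 0,"roll": 0},{"fingers": 0.35,"dx": -0.0007,"dy": 0,"dz": 0,"roll": 0},{"fingers": 0.35,"dx": -0.0007,"dy": 0,"dz": 0,"roll": 0}]'

```text
time: 15.5
tool_pos: [0.5413, -0.0934, 0.013]
tcp_rot: [-2.067, -2.365, 0.0]
wrist_force: [-0.2, 0.1, -0.5]
width: 0.325
grip_force: 0.0
```

step_arm --commands '[{"fingers": 0.35,"dx": 0,"dy": 0,"dz": -0.02,"roll": 0},{"fingers": 0.35,"dx": 0,"dy": 0,"dz": -0.06,"roll": 0},{"fingers": 0.35,"dx": 0,"dy": 0,"dz": -0.12,"roll": 0},{"fingers": 0.35,"dx": -0.06,"dy": 0,"dz": -0.15,"roll": 0},{"fingers": 0.35,"dx": -0.12,"dy": 0,"dz": -0.15,"roll": 0},{"fingers": 0.35,"dx": -0.18,"dy": 0,"dz": -0.15,"roll": 0},{"fingers": 0.35,"dx": -0.24,"dy": 0,"dz": -0.15,"roll": 0},{"fingers": 0.35,"dx": -0.3,"dy": 0,"dz": -0.15,"roll": 0}]'

```text
time: 16.5
tool_pos: [0.5818, -0.3927, 0.1632]
tcp_rot: [-2.068, -2.365, -0.001]
wrist_force: [0.7, -0.9, -0.1]
width: 0.325
grip_force: 0.0
```

step_arm --commands '[{"fingers": 0.35,"dx": 0,"dy": 0,"dz": 0,"roll": 0},{"fingers": 0.35,"dx": 0,"dy": 0,"dz": 0,"roll": 0}]'

```text
time: 16.75
tool_pos: [0.5813, -0.3907, 0.1626]
tcp_rot: [-2.068, -2.363, -0.001]
wrist_force: [1.0, 0.2, 0.9]
width: 0.328
grip_force: 0.0
```

```bash
python3 - <<'E'
from h import *
im,d=read_camera("top");ims,_=read_camera("side")
a=cv2.resize(im[185:290,240:400],None,fx=4.5,fy=4.5,interpolation=cv2.INTER_CUBIC)[:300]
a=cv2.resize(im[190:285,245:405],None,fx=3.5,fy=3.5,interpolation=cv2.INTER_CUBIC)
b=cv2.resize(ims[215:320,270:400],None,fx=2.4,fy=2.4,interpolation=cv2.INTER_CUBIC)
o=np.zeros((a.shape[0]+b.shape[0],a.shape[1],3),np.uint8);o[:a.shape[0]]=a;o[a.shape[0]:,:b.shape[1]]=b
cv2.imwrite("pics/fin.png",o)
hsv=cv2.cvtColor(im,cv2.COLOR_BGR2HSV)
m=cv2.inRange(hsv,(5,150,120),(20,255,255));m[:195]=0;m[230:]=0;m[:,:270]=0;m[:,320:]=0
c=max(cv2.findContours(m,0,1)[0],key=cv2.contourArea);r=cv2.minAreaRect(c);g=ray("top",*r[0],.09);print("grip",r,g@JX,g@JY)
E
```

```text
grip ((295.5, 210.0), (14.0, 5.0), 90.0) 0.6078111847043177 -0.08850344269291206
```

View pics/fin.png

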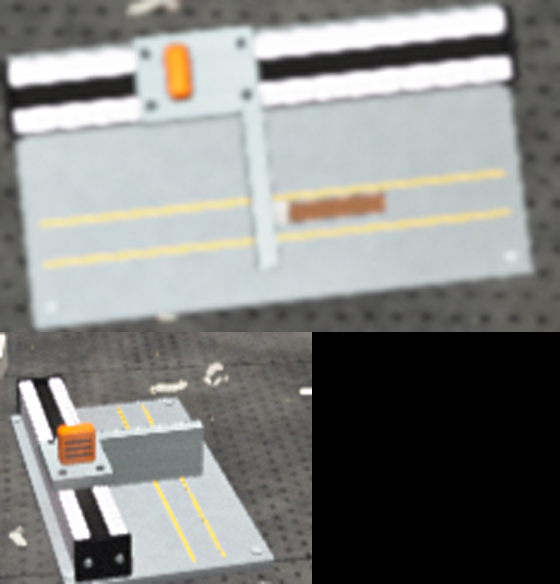

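The bar lies between the lines with its pale end at the blade, at about (278,211). The grip hasn't moved. I'll check its angle and lane offset numerically.

```bash
python3 - <<'E'
from h import *
A=[]
for k in range(4):
    im,d=read_camera("top");hsv=cv2.cvtColor(im,cv2.COLOR_BGR2HSV)
    b=cv2.inRange(hsv,(3,70,40),(18,255,230));b[:238]=0;b[256:]=0;b[:,:318]=0;b[:,365:]=0
    s=hsv[...,1].astype(float)*(b>0)
    ys,xs=np.nonzero(b);P=np.array([ray("top",x,y,.016)[:2] for x,y in zip(xs,ys)]);c=P.mean(0)
    ev,V=np.linalg.eigh(np.cov(P.T,aweights=s[ys,xs]));a=V[:,1];j=np.c_[P@JX[:2],P@JY[:2]]
    A.append([np.degrees(np.arctan2(a[1],a[0]))%180-97.75,c@JX[:2]-.5239,j[:,0].min()-.5239,j[:,0].max()-.5239,j[:,1].min()+.068])
print(np.round(A,4), "face est",-.0885-.045,-.0905-.045)
E
```

```text
[[ 0.1677  0.0024 -0.0028  0.0078 -0.1321]
 [ 0.0735  0.0025 -0.0028  0.0079 -0.1321]
 [ 0.0756  0.0025 -0.0028  0.0079 -0.1321]
 [ 0.0566  0.0025 -0.0028  0.0079 -0.1321]] face est -0.1335 -0.1355
```

```bash
python3 -c "
from workcell import *
print(finish_job())"
```

```text
the job is handed in; nothing more can be done
None
```

I handed the job in at about 17 s with the carriage home (17 N peak push), the bar butted square to the blade and 2.5 mm off lane centre, and the arm clear. I never saw the click catch as a separate force peak.

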